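# Index and lock the specimen carousel on a microscope table

## Robot

A 6-joint arm with a two-finger parallel gripper is mounted at the origin on the work surface. World frame = base frame: x ahead of the robot, y to its left, z up, the work surface at z = 0. Lengths are in m, angles in degrees, forces in N, time in s.
With the tool pointing down it reaches from about 0.325 to 0.9 m from the base axis. Payload 6.1 kg.
Tool frame: the origin (TCP) lies midway between the tips of the shut fingers; the grasp point (between the pads) lies 19 mm behind it; y points along the fingers, x is the direction in which the jaws open and shut, and the axes are right-handed (so a half turn about y gives the same grasp; the last joint's range is limited). The gripper opens to 85 mm and grips with 20 to 120 N. Pads are 22 mm wide; open, the fingers measure 114 mm over their backs; the gripper's body (76 mm by 85 mm) begins 54 mm behind the grasp point. The pads swing forward as they close: fully open they stand 13 mm farther back than shut.
Start: joints at [-76.324, 12.628, 87.462, -0, 79.91, -7.225], TCP at [0.223, -0.584, 0.231] pointing down, gripper open.
Joint ranges: [-170.65, 170.65], [-52.31, 119.04], [5.05, 147.46], [-71.25, 251.25], [11.57, 151.72], [-153.62, 153.62]. Speed limits (degrees/s): [147.25, 147.25, 172.46, 180, 180, 180].

## Interface

Orientations are given as [roll, pitch, yaw] about the fixed x, y, z axes, in that order (R = Rz(yaw) Ry(pitch) Rx(roll)).
In Python, from station import env gives the robot as it stands. The module is installed in compiled form; this text tells all that it offers.
- The arm moves only by the tool apply_moves, never from a script. Its argument "motion" is a list of rows, each an object with "fingers": the gripper command: -1 is fully open, 1 is shut, values between are in proportion; "translation": the shift along the tool's x, y, z in m, a list of three; "turn": the turn about the tool's y in degrees. A call has 1 to 5 rows; each row is the pose to reach, as a shift and turn from the pose measured when the call began, along the tool's axes at that moment; what a row does not reach only later rows make up. A row lasts 1/12 s, in which the tool goes at most 41.7 mm and 7.16 degrees, less where a joint would pass 70% of its speed; a pose out of reach is approached as far as the arm can. A call with a gripper value outside its range is refused whole. The fingers move at their own pace and stop on an object; "newtons" is the grip in N (left out, the last holds). Time passes only in rows, so rows that repeat a pose let the fingers close. It gives the time, the measured TCP pose, the force and the opening at its end, in the units of the state.
- env.get_obs(): the state, without advancing time (a new reading comes with each control period).
- env.camera(name): name is "scene" or "top"; returns a dict with "color" (480x640x3 uint8, red, green, blue), "intrinsics" (3x3 intrinsics, pixels), "distortion" ([k1, k2, p1, p2, k3] as OpenCV has them; the pictures are not rectified), "R" (3x3) and "t" (3): a world point X has camera coordinates R X + t. Camera axes: x right, y down, z forward; pixel columns grow to the right and rows downward; lengths in m; the calibration is good to about 2 mm. A picture is of the moment at which its call begins. There is no depth.
- env.close_job(): hands the job in, once; it reports no verdict.
The state is a dict: "time": time; "q": joint angles; "qvel": joint speeds; "effort": joint torques, N m; "tool_pos": TCP position; "eef_rot": TCP orientation; "contact_force": force on the tool from outside, world axes, zero at the start; "wrist_torque": the same for the moment, N m; "opening": opening from 0.0 (shut) to 1.0 (fully open).
Only numpy, scipy, OpenCV 4.12 (cv2) and the standard library are available. Lean on these libraries where they do the work, as an engineer would, in place of code of your own. Each camera call takes 0.05 s, during which the arm holds its last target.

## Task

Stand the steel locking pin in the bush of the specimen carousel and let go of it, so that it rides on the plate below; then, with closed fingers, push the carousel's upright post gently so that the carousel turns by the shorter way towards the pointer, until the pin drops by itself into the hidden index hole there and stops the carousel. Check the lock by going on pressing the post the same way with about 10 N for a second, never forcing it (20 N or more damages the pin), then take the hand away and leave the carousel locked and the things around it undisturbed.

Things in the scene. Friction and masses are not known exactly. Their poses are not given: they have to be found in the camera images.
- pin: The loose steel locking pin, about 120 g, upright in a 60 x 60 x 30 mm wooden rest at the start (lower end 8 mm above the table). Shank 12 mm thick, 54 mm long, its lowest 4 mm tapering to 8 mm; above it a plain round head 20 mm wide, 26 mm tall, to grip; 80 mm long in all. Origin: centre of its lower end, z up along the pin.
- stand: The carousel's fixed grey round foot, 330 mm wide, 20 mm thick. Origin on the turning axis at table height; its x axis points to the pointer. On it, under the turntable, lies a square grey plate (228 mm, top 44 mm above the table) on which the riding pin slides. The index hole, 16 mm wide, 24 mm deep, is in that plate 100 mm from the axis, hidden.
- mark (a point): Tip of the steel pointer on the grey upright (58 mm tall) at the foot's edge, 145 mm from the axis. It shows the index hole only roughly: the hole lies within 6 degrees (10 mm) either side of the line from the axis to the pointer; only the pin's drop and the felt stop show where.
- turntable: The white round turntable, 246 mm wide, 12 mm thick, top 58 mm above the table, 0.9 kg, turning with slight friction (1 to 3 N at the post), staying where left. Origin on the axis at its underside; x points to the bush, -x to the post. Four fixed specimen dishes 58 mm from the axis, up to 25 mm tall. At the start the bush is 35 to 80 degrees clockwise of the pointer: turn it counter-clockwise.
- bush (a point): Centre of the mouth of the bush: a plain upright through hole, 14 mm wide, 24 mm long, in the raised white block (41 x 39 mm, top 70 mm above the table) at the turntable's rim, 100 mm from the axis. A pin riding in it has its lower end 26 mm below this point; dropped into the index hole, 50 mm below, and the turntable then has about 3 mm of play either way.
- post: The upright round steel post on the turntable, a freely spinning sleeve 14 mm thick, 46 mm tall (58 to 104 mm above the table), 100 mm from the axis, opposite the bush. Origin at its foot on the turntable's top. Push it sideways along the circle with closed fingers beside it; do not pinch it. Once locked it is stiff: tens of newtons per millimetre.
- jar: A bystander: closed amber jar, 52 mm in diameter, 75 mm tall; origin under its centre.
- slide_box: A bystander: dark wooden slide box 87 x 112 x 30 mm; origin under its centre.
- tent_sign: A bystander: blank white tent sign, 75 x 100 mm foot, 85 mm tall; origin under its centre.
Not all that is in view belongs to the job. There is more than one size of the pin; the job needs the smallest.

How it is judged:
By the outcome, as a careful person would: the job done as asked, in the order asked, and still so for the second after the job is handed in, with the robot touching nothing.
It also fails if it takes over 70 s, if anything falls off the work surface, if the arm or the gripper's body presses on something with over 40 N, if the wrist force passes 120 N, or if a joint passes its speed limit or range.

## Working session

There is one attempt and no reset: what is moved stays moved. The work goes in short steps, Python scripts to look and compute and a tool call to move; the robot and the scene stay as the last step left them, time stands still between calls to the robot, and variables do not carry over. Pictures are saved under pics/ and viewed, and the job is handed in when it is done.

Besides the shell and the picture viewer there is one more tool, called after "Request:" in YAML: its name, and indented under it one key for each argument. apply_moves: Moves the arm, as the interface text tells. Its arguments: {"type":"object","properties":{"motion":{"type":"array"},"newtons":{"type":"number"}},"required":["motion"]}

```bash
mkdir -p pics; ls
python3 - <<'E'
from station import env
import cv2
o=env.get_obs()
for k,v in o.items(): print(k,v)
for n in("scene","top"):
    c=env.camera(n); cv2.imwrite(f"pics/{n}0.png",c["color"][:,:,::-1])
    print(n,c["intrinsics"],c["distortion"],c["R"],c["t"])
E
```

```text
pics
time 0.0
q [-7.63237788e+01  1.26744300e+01  8.75257485e+01 -1.02477905e-03
  7.99108751e+01 -7.22591953e+00]
qvel [-0.0268195  -0.0293016  -0.0506222  -0.04001221 -0.0426898   0.01838624]
effort [ 8.72925898e-05 -4.96896207e+01 -3.89390731e+01 -2.73367668e-04
  1.10651136e-02 -9.74858040e-06]
tool_pos [ 0.22281983 -0.58328175  0.23020818]
eef_rot [-89.98703201   0.11029849 -69.09766626]
contact_force [-0.07166443 -0.07123504 -0.28635772]
wrist_torque [-0.03798265 -0.03270388 -0.02555461]
opening 1.0027679225394763
scene [[611.58024411   0.         328.85295356]
 [  0.         611.58024411 242.49933781]
 [  0.           0.           1.        ]] [0.05432175 0.         0.         0.         0.        ] [[-0.6535038   0.75690712  0.00493925]
 [ 0.62854848  0.54629327 -0.55361581]
 [-0.42173403 -0.35868548 -0.83275755]] [ 0.41714686 -0.26595241  1.50948432]
top [[518.87324816   0.         319.9976829 ]
 [  0.         518.87324816 249.76284072]
 [  0.           0.           1.        ]] [-0.04764917  0.          0.          0.          0.        ] [[ 0.01661578 -0.99979407 -0.01165074]
 [-0.99689575 -0.01566848 -0.07715798]
 [ 0.07695954  0.01289661 -0.9969508 ]] [-0.06327595  0.54717643  1.30165086]
```

View pics/scene0.png

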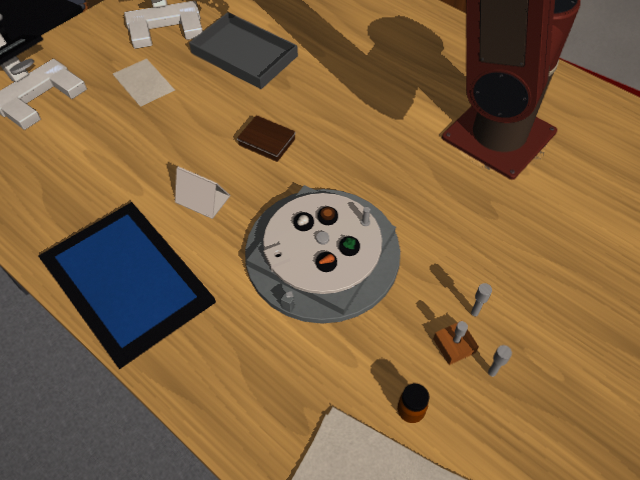

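View pics/top0.png

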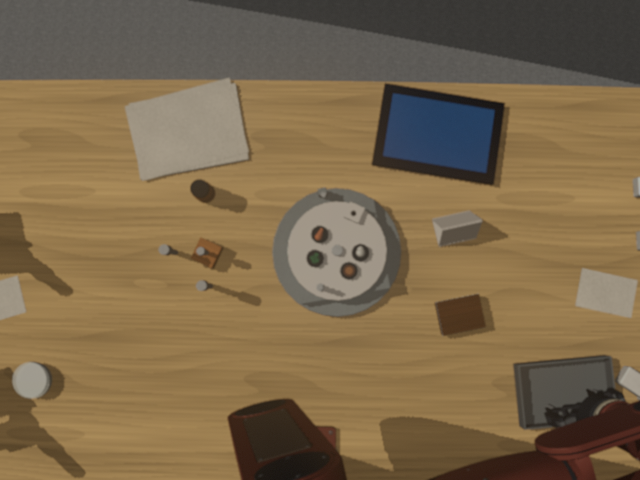

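```bash
cat > h.py <<'E'
import numpy as np, cv2
from station import env
def ray(c,uv):
    n=cv2.undistortPoints(np.array([[uv]],float),c["intrinsics"],np.array(c["distortion"]))[0,0]
    R=np.array(c["R"]);t=np.array(c["t"])
    return -R.T@t, R.T@np.array([n[0],n[1],1])
def plane(c,uv,z):
    o,d=ray(c,uv); return o+d*(z-o[2])/d[2]
def proj(c,X):
    return cv2.projectPoints(np.atleast_2d(np.array(X,float)),cv2.Rodrigues(np.array(c["R"]))[0],np.array(c["t"]),c["intrinsics"],np.array(c["distortion"]))[0][:,0]
def tri(c1,u1,c2,u2):
    o1,d1=ray(c1,u1);o2,d2=ray(c2,u2);d1/=np.linalg.norm(d1);d2/=np.linalg.norm(d2)
    s=np.linalg.lstsq(np.c_[d1,-d2],o2-o1,rcond=None)[0]
    a=o1+s[0]*d1;b=o2+s[1]*d2
    return (a+b)/2,np.linalg.norm(a-b)
def crop(c,x,y,w,h,k,fn):
    im=c["color"][y:y+h,x:x+w,::-1]
    cv2.imwrite(fn,cv2.resize(im,None,fx=k,fy=k,interpolation=cv2.INTER_CUBIC))
E
python3 - <<'E'
from h import *
s=env.camera("scene");t=env.camera("top")
crop(s,235,175,176,152,4.5,"pics/s1.png")
crop(t,262,178,150,146,4,"pics/t1.png")
crop(s,380,250,160,180,3,"pics/s2.png")
crop(t,150,170,110,130,4,"pics/t2.png")
E
```

```text
(no output)
```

View pics/s1.png

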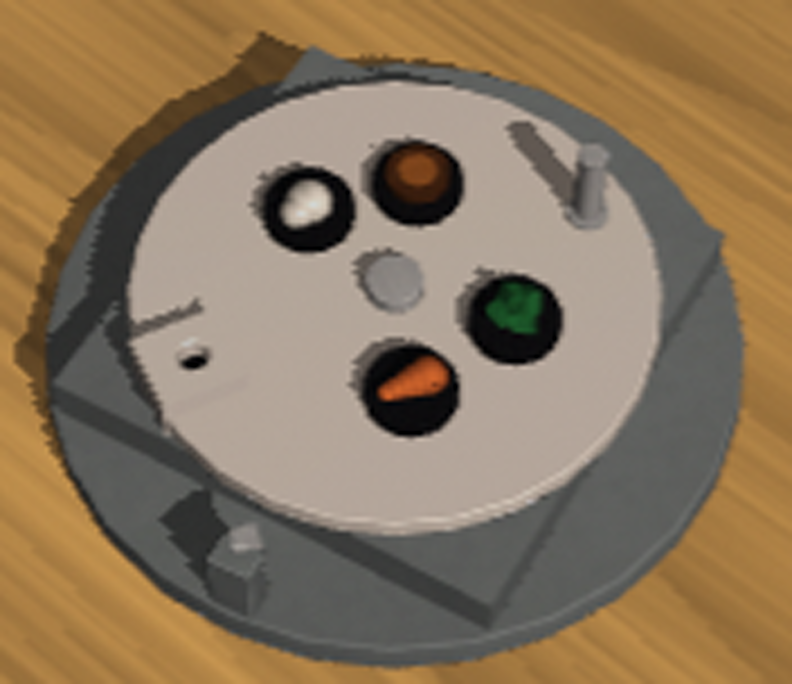

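View pics/t1.png

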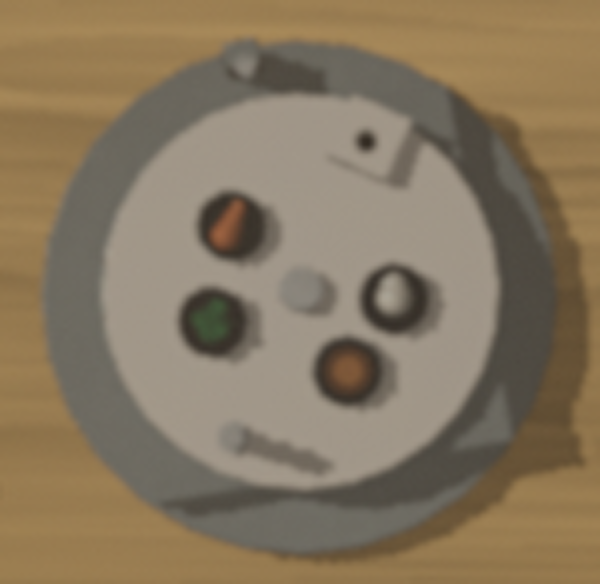

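View pics/s2.png

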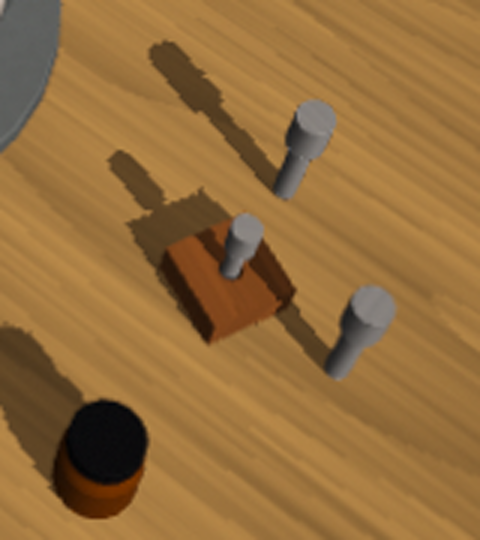

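View pics/t2.png

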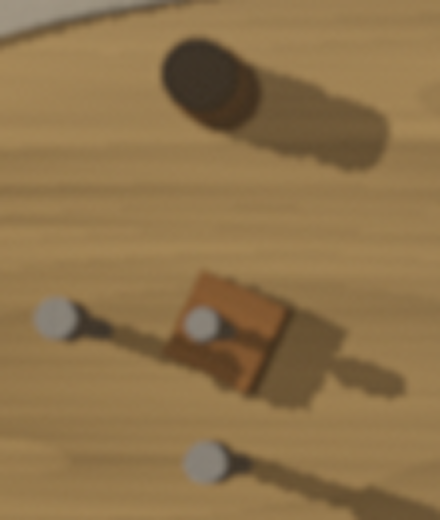

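Run:
```python
from h import *
s=env.camera("scene");t=env.camera("top")
def cm(x,y,k,ox,oy): return ((x+.5)/k-.5+ox,(y+.5)/k-.5+oy)
T=lambda x,y:cm(x,y,4,262,178); S=lambda x,y:cm(x,y,4.5,235,175)
T2=lambda x,y:cm(x,y,4,150,170); S2=lambda x,y:cm(x,y,3,380,250)
P={"bush":(T(366,141),S(194,354),.070),"post":(T(233,437),S(594,155),.104),"mark":(T(245,62),S(246,532),.058),"pin":(T2(203,323),S2(248,230),.088),
"bigA":(T2(57,318),S2(372,308),.1),"bigB":(T2(207,462),S2(315,120),.1),"jar":(T2(200,75),S2(107,437),.075)}
for k,(a,b,z) in P.items():
    p,e=tri(t,a,s,b); print(k,"tri",p.round(4),"gap",round(e,4),"top",plane(t,a,z).round(4),"scene",plane(s,b,z).round(4))
# turntable rim
for c,n in((t,"top"),(s,"scene")):
    im=c["color"].astype(int); 
    sat=im.max(2)-im.min(2)
    m=((sat<45)&(im.min(2)>(115 if n=="top" else 125))).astype(np.uint8)
    x,y,w,h=(262,178,150,146) if n=="top" else(235,175,176,152)
    mm=np.zeros_like(m);mm[y:y+h,x:x+w]=m[y:y+h,x:x+w]
    cs,_=cv2.findContours(mm,cv2.RETR_EXTERNAL,cv2.CHAIN_APPROX_NONE)
    q=max(cs,key=cv2.contourArea)[:,0].astype(float)
    p=np.array([plane(c,u,.058)[:2] for u in q])
    ok=np.ones(len(p),bool)
    for _ in range(8):
        A=np.c_[2*p[ok],np.ones(ok.sum())];sol=np.linalg.lstsq(A,(p[ok]**2).sum(1),rcond=None)[0]
        r=np.sqrt(sol[2]+sol[0]**2+sol[1]**2);d=np.abs(np.hypot(*(p-sol[:2]).T)-r);ok=d<max(.002,0)if _>2 else d<.006
    print(n,"axis",sol[:2].round(4),"r",r.round(4),ok.sum(),len(p))
```

```text
bush tri [ 0.6374 -0.136   0.0698] gap 0.0018 top [ 0.6368 -0.1352  0.07  ] scene [ 0.638  -0.1366  0.07  ]
post tri [ 0.4536 -0.0571  0.102 ] gap 0.0012 top [ 0.4533 -0.0567  0.104 ] scene [ 0.4552 -0.0567  0.104 ]
mark tri [ 0.6865 -0.06    0.0631] gap 0.0006 top [ 0.6873 -0.0597  0.058 ] scene [ 0.6848 -0.0624  0.058 ]
pin tri [0.5372 0.2363 0.0844] gap 0.0002 top [0.5369 0.2355 0.088 ] scene [0.5391 0.2367 0.088 ]
bigA tri [0.5382 0.3215 0.0978] gap 0.0016 top [0.5376 0.3216 0.1   ] scene [0.5399 0.321  0.1   ]
bigB tri [0.4529 0.2274 0.0978] gap 0.001 top [0.4526 0.2273 0.1   ] scene [0.4546 0.2273 0.1   ]
jar tri [0.6934 0.247  0.0693] gap 0.0011 top [0.692  0.2461 0.075 ] scene [0.6958 0.2472 0.075 ]
top axis [ 0.5454 -0.0949] r 0.1208 259 304
scene axis [ 0.5481 -0.0955] r 0.1213 240 389
```

```bash
cat > go.py <<'E'
import sys
from h import *
from scipy.spatial.transform import Rotation as Ro
def delta(x,y,z,yaw=None):
    o=env.get_obs(); R=Ro.from_euler("xyz",o["eef_rot"],degrees=True).as_matrix()
    d=R.T@(np.array([x,y,z])-o["tool_pos"])
    cy=np.degrees(np.arctan2(R[1,0],R[0,0]))
    tn=0 if yaw is None else -((yaw-cy+180)%360-180)
    print("t",round(o["time"],2),"pos",o["tool_pos"].round(4),"rot",np.round(o["eef_rot"],2),"F",np.round(o["contact_force"],2),"open",round(o["opening"],3))
    print("shift mm",(d*1000).round(2),"turn",round(tn,2))
if __name__=="__main__": delta(*map(float,sys.argv[1:]))
E
python3 go.py .538 .236 .2 -45
```

```text
t 0.3 pos [ 0.2229 -0.5837  0.2309] rot [-9.00e+01  4.00e-02 -6.91e+01] F [ 0.57 -0.67  0.24] open 0.998
shift mm [-653.3    31.41  586.79] turn -24.1
```

Request:
apply_moves:
  motion:
    - {"fingers":-0.3,"translation":[-0.653,0.031,0.587],"turn":0}
    - {"fingers":-0.3,"translation":[-0.653,0.031,0.587],"turn":0}
    - {"fingers":-0.3,"translation":[-0.653,0.031,0.587],"turn":0}
    - {"fingers":-0.3,"translation":[-0.653,0.031,0.587],"turn":0}
    - {"fingers":-0.3,"translation":[-0.653,0.031,0.587],"turn":0}

```text
time: 0.72
tool_pos: [0.298, -0.3878, 0.2237]
eef_rot: [-90.0, 0.0, -69.1]
contact_force: [1.3, -0.1, 0.9]
opening: 0.65
```

```bash
python3 go.py .538 .236 .2 -45
```

```text
t 0.72 pos [ 0.298  -0.3878  0.2237] rot [-8.999e+01  4.000e-02 -6.914e+01] F [ 1.27 -0.09  0.87] open 0.65
shift mm [-497.37   24.16  446.43] turn -24.14
```

Request:
apply_moves:
  motion:
    - {"fingers":-0.3,"translation":[-0.497,0.024,0.446],"turn":-24.1}
    - {"fingers":-0.3,"translation":[-0.497,0.024,0.446],"turn":-24.1}
    - {"fingers":-0.3,"translation":[-0.497,0.024,0.446],"turn":-24.1}
    - {"fingers":-0.3,"translation":[-0.497,0.024,0.446],"turn":-24.1}
    - {"fingers":-0.3,"translation":[-0.497,0.024,0.446],"turn":-24.1}

```text
time: 1.13
tool_pos: [0.3726, -0.1934, 0.2168]
eef_rot: [-90.0, -0.0, -44.9]
contact_force: [1.1, -0.4, 0.9]
opening: 0.653
```

```bash
python3 go.py .538 .236 .2 -45
```

```text
t 1.13 pos [ 0.3726 -0.1934  0.2168] rot [-8.996e+01 -3.000e-02 -4.491e+01] F [ 1.11 -0.42  0.89] open 0.653
shift mm [-186.04   17.04  420.81] turn 0.09
```

Request:
apply_moves:
  motion:
    - {"fingers":-0.3,"translation":[-0.186,0.017,0.421],"turn":0}
    - {"fingers":-0.3,"translation":[-0.186,0.017,0.421],"turn":0}
    - {"fingers":-0.3,"translation":[-0.186,0.017,0.421],"turn":0}
    - {"fingers":-0.3,"translation":[-0.186,0.017,0.421],"turn":0}
    - {"fingers":-0.3,"translation":[-0.186,0.017,0.421],"turn":0}

```text
time: 1.55
tool_pos: [0.4474, 0.0013, 0.2095]
eef_rot: [-89.9, -0.1, -44.9]
contact_force: [1.3, -0.6, -0.5]
opening: 0.651
```

```bash
python3 go.py .538 .236 .2 -45
```

```text
t 1.55 pos [0.4474 0.0013 0.2095] rot [-89.92  -0.09 -44.91] F [ 1.31 -0.56 -0.51] open 0.651
shift mm [-101.58    9.64  230.16] turn 0.09
```

Request:
apply_moves:
  motion:
    - {"fingers":-0.3,"translation":[-0.102,0.01,0.23],"turn":0}
    - {"fingers":-0.3,"translation":[-0.102,0.01,0.23],"turn":0}
    - {"fingers":-0.3,"translation":[-0.102,0.01,0.23],"turn":0}
    - {"fingers":-0.3,"translation":[-0.102,0.01,0.23],"turn":0}
    - {"fingers":-0.3,"translation":[-0.102,0.01,0.23],"turn":0}

```text
time: 1.97
tool_pos: [0.5217, 0.1959, 0.2013]
eef_rot: [-89.9, -0.1, -44.9]
contact_force: [1.4, -0.9, 0.6]
opening: 0.649
```

```bash
python3 go.py .538 .236 .13 -45
```

```text
t 1.97 pos [0.5217 0.1959 0.2013] rot [-89.9   -0.11 -44.88] F [ 1.42 -0.94  0.58] open 0.649
shift mm [-16.82  71.38  39.78] turn 0.12
```

Request:
apply_moves:
  motion:
    - {"fingers":-0.3,"translation":[-0.0168,0.01,0.0398],"turn":0}
    - {"fingers":-0.3,"translation":[-0.0168,0.05,0.0398],"turn":0}
    - {"fingers":-0.3,"translation":[-0.0168,0.071,0.0398],"turn":0}
    - {"fingers":-0.3,"translation":[-0.0168,0.071,0.0398],"turn":0}
    - {"fingers":-0.3,"translation":[-0.0168,0.071,0.0398],"turn":0}

```text
time: 2.38
tool_pos: [0.5367, 0.2358, 0.129]
eef_rot: [-90.1, -0.0, -44.9]
contact_force: [0.5, -0.1, 0.4]
opening: 0.646
```

```bash
python3 go.py .538 .236 .06 -45
python3 - <<'E'
from h import *
s=env.camera("scene");t=env.camera("top")
crop(s,400,230,140,150,4,"pics/s3.png");crop(t,140,170,130,150,4,"pics/t3.png")
E
```

```text
t 2.38 pos [0.5367 0.2358 0.129 ] rot [-9.009e+01 -1.000e-02 -4.486e+01] F [ 0.48 -0.14  0.45] open 0.646
shift mm [ 0.73 68.97  1.19] turn 0.14
```

View pics/s3.png

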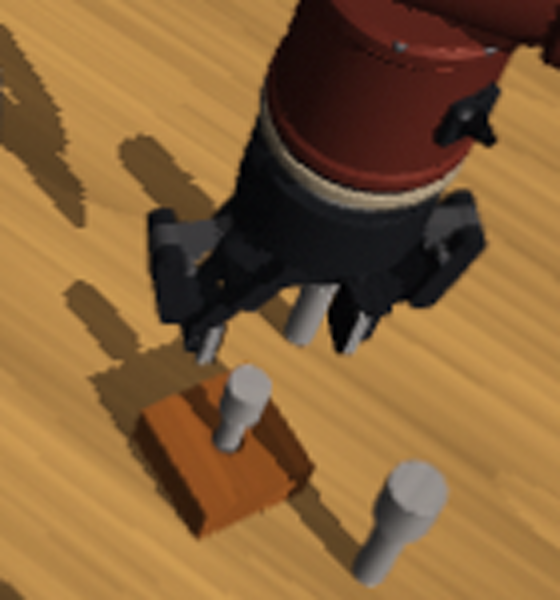

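View pics/t3.png

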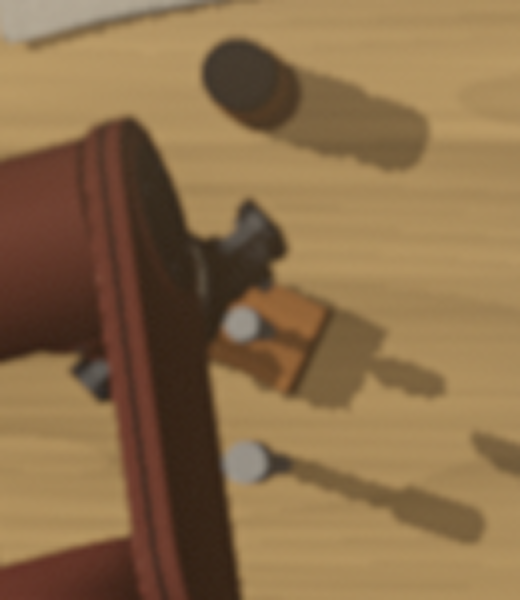

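Run:
```python
from h import *
s=env.camera("scene")
o=env.get_obs()
for dz in (0,.006,.012): print((proj(s,o["tool_pos"]+[0,0,dz])[0]-[400,230])*4)
```

```text
[266.07328753 340.31829004]
[268.68104104 334.11852416]
[271.31342597 327.86151652]
```

Request:
apply_moves:
  motion:
    - {"fingers":-0.3,"translation":[0.0007,0.035,0.0012],"turn":0}
    - {"fingers":-0.3,"translation":[0.0007,0.06,0.0012],"turn":0}
    - {"fingers":-0.3,"translation":[0.0007,0.073,0.0012],"turn":0}
    - {"fingers":-0.3,"translation":[0.0007,0.073,0.0012],"turn":0}
    - {"fingers":-0.3,"translation":[0.0007,0.073,0.0012],"turn":0}

```text
time: 2.95
tool_pos: [0.5418, 0.2361, 0.0609]
eef_rot: [-89.7, -0.2, -45.0]
contact_force: [0.3, 0.3, 0.4]
opening: 0.647
```

```bash
python3 go.py .538 .236 .056 -45
python3 - <<'E'
from h import *
s=env.camera("scene");t=env.camera("top")
crop(s,400,230,140,150,4,"pics/s4.png");crop(t,140,170,130,150,4,"pics/t4.png")
E
```

```text
t 2.95 pos [0.5418 0.2361 0.0609] rot [-89.68  -0.23 -44.96] F [0.3  0.29 0.41] open 0.647
shift mm [-2.63  4.85 -2.84] turn 0.04
```

View pics/s4.png

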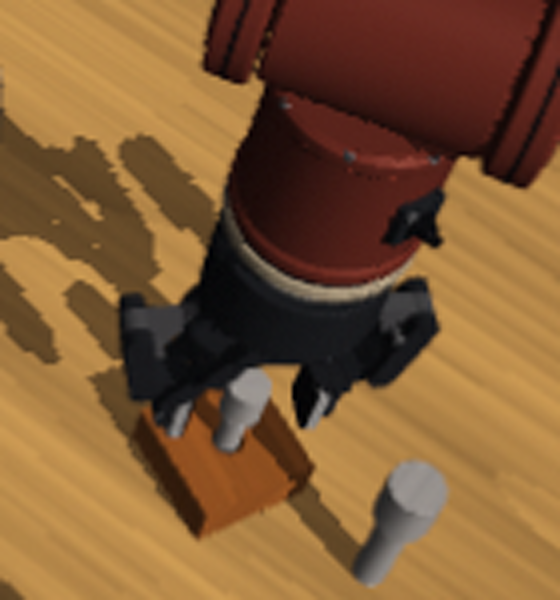

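View pics/t4.png

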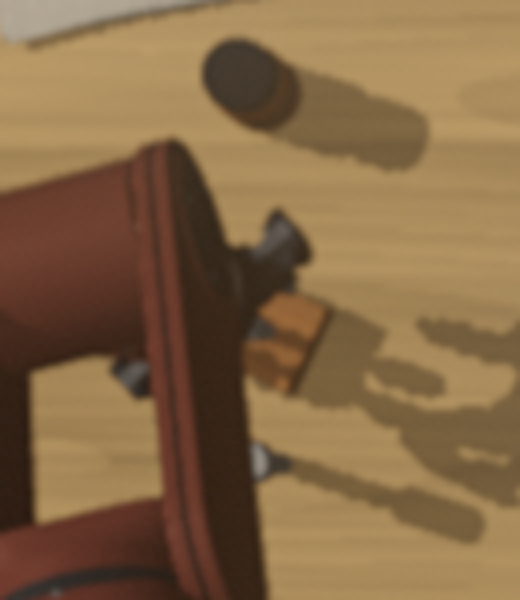

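Request:
apply_moves:
  motion:
    - {"fingers":-0.3,"translation":[-0.0026,0.0048,-0.0028],"turn":0}
    - {"fingers":-0.3,"translation":[-0.0026,0.0048,-0.0028],"turn":0}
    - {"fingers":-0.3,"translation":[-0.0026,0.0048,-0.0028],"turn":0}

```text
time: 3.3
tool_pos: [0.5396, 0.2367, 0.0582]
eef_rot: [-89.5, -0.3, -44.9]
contact_force: [0.4, -0.3, -0.2]
opening: 0.651
```

```bash
python3 go.py .538 .236 .056 -45
```

```text
t 3.3 pos [0.5396 0.2367 0.0582] rot [-89.47  -0.35 -44.94] F [ 0.44 -0.34 -0.21] open 0.651
shift mm [-0.63  2.22 -1.6 ] turn 0.06
```

Request:
apply_moves:
  motion:
    - {"fingers":0.2,"translation":[-0.0006,0.0022,-0.0016],"turn":0}
    - {"fingers":0.5,"translation":[-0.0006,0.0022,-0.0016],"turn":0}
    - {"fingers":1,"translation":[-0.0006,0.0022,-0.0016],"turn":0}
    - {"fingers":1,"translation":[-0.0006,0.0022,-0.0016],"turn":0}
    - {"fingers":1,"translation":[-0.0006,0.0022,-0.0016],"turn":0}
  newtons: 30

```text
time: 3.72
tool_pos: [0.5379, 0.2361, 0.0561]
eef_rot: [-89.5, -0.3, -44.9]
contact_force: [-1.6, 0.2, 1.3]
opening: 0.212
```

```bash
python3 go.py .538 .236 .056 -45
```

```text
t 3.72 pos [0.5379 0.2361 0.0561] rot [-89.48  -0.33 -44.94] F [-1.61  0.17  1.27] open 0.212
shift mm [ 0.14  0.09 -0.02] turn 0.06
```

Request:
apply_moves:
  motion:
    - {"fingers":1,"translation":[0,-0.015,0],"turn":0}
    - {"fingers":1,"translation":[0,-0.045,0],"turn":0}
    - {"fingers":1,"translation":[0,-0.08,0],"turn":0}
    - {"fingers":1,"translation":[0,-0.11,0],"turn":0}
    - {"fingers":1,"translation":[0,-0.125,0],"turn":0}

```text
time: 4.13
tool_pos: [0.5385, 0.2363, 0.1855]
eef_rot: [-89.2, -0.5, -44.9]
contact_force: [1.9, 0.3, 0.1]
opening: 0.211
```

```bash
python3 go.py .6374 -.136 .18 -45
python3 - <<'E'
from h import *
s=env.camera("scene");t=env.camera("top")
crop(s,400,180,140,150,4,"pics/s5.png");crop(t,140,170,130,150,4,"pics/t5.png")
E
```

```text
t 4.13 pos [0.5385 0.2363 0.1855] rot [-89.2   -0.49 -44.94] F [1.9  0.32 0.08] open 0.211
shift mm [ 332.94    5.67 -193.73] turn 0.06
```

View pics/s5.png

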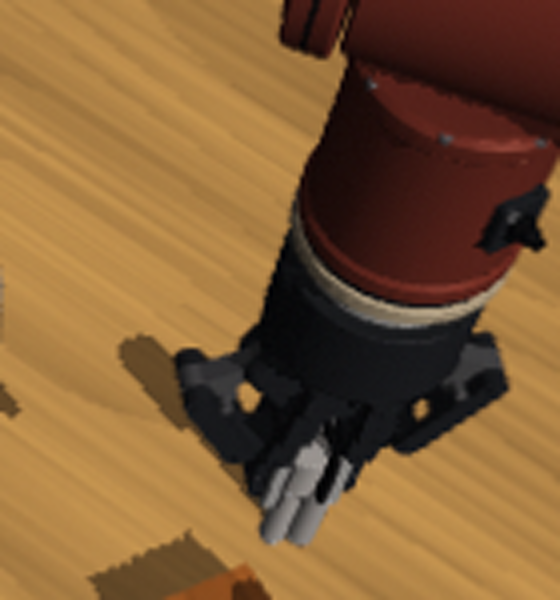

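Request:
apply_moves:
  motion:
    - {"fingers":1,"translation":[0.333,0.0057,-0.194],"turn":0}
    - {"fingers":1,"translation":[0.333,0.0057,-0.194],"turn":0}
    - {"fingers":1,"translation":[0.333,0.0057,-0.194],"turn":0}
    - {"fingers":1,"translation":[0.333,0.0057,-0.194],"turn":0}
    - {"fingers":1,"translation":[0.333,0.0057,-0.194],"turn":0}

```text
time: 4.65
tool_pos: [0.5902, 0.0331, 0.1776]
eef_rot: [-89.2, -0.4, -44.9]
contact_force: [1.1, 0.3, -1.6]
opening: 0.212
```

```bash
python3 go.py .6374 -.136 .18 -45
```

```text
t 4.65 pos [0.5902 0.0331 0.1776] rot [-89.25  -0.39 -44.91] F [ 1.14  0.3  -1.62] open 0.212
shift mm [152.82  -2.49 -86.39] turn 0.09
```

Request:
apply_moves:
  motion:
    - {"fingers":1,"translation":[0.153,0,-0.086],"turn":0}
    - {"fingers":1,"translation":[0.153,0,-0.086],"turn":0}
    - {"fingers":1,"translation":[0.153,0,-0.086],"turn":0}
    - {"fingers":1,"translation":[0.153,0,-0.086],"turn":0}
    - {"fingers":1,"translation":[0.153,0,-0.086],"turn":0}

```text
time: 5.07
tool_pos: [0.6373, -0.142, 0.1746]
eef_rot: [-89.4, -0.4, -45.2]
contact_force: [-0.2, 0.2, -0.7]
opening: 0.21
```

```bash
python3 go.py .6374 -.136 .13 -45
```

```text
t 5.07 pos [ 0.6373 -0.142   0.1746] rot [-89.42  -0.36 -45.17] F [-0.21  0.2  -0.67] open 0.21
shift mm [-4.51 44.6   3.82] turn -0.17
```

Request:
apply_moves:
  motion:
    - {"fingers":1,"translation":[-0.0045,0.02,0.0038],"turn":0}
    - {"fingers":1,"translation":[-0.0045,0.04,0.0038],"turn":0}
    - {"fingers":1,"translation":[-0.0045,0.0445,0.0038],"turn":0}
    - {"fingers":1,"translation":[-0.0045,0.0445,0.0038],"turn":0}
    - {"fingers":1,"translation":[-0.0045,0.0445,0.0038],"turn":0}

```text
time: 5.48
tool_pos: [0.6368, -0.1354, 0.1291]
eef_rot: [-89.5, -0.3, -45.1]
contact_force: [-0.3, -0.0, -0.5]
opening: 0.213
```

```bash
python3 go.py .6374 -.136 .13 -45
python3 - <<'E'
from h import *
s=env.camera("scene");t=env.camera("top")
crop(s,235,175,120,120,5,"pics/s6.png");crop(t,312,160,100,100,6,"pics/t6.png")
E
```

```text
t 5.48 pos [ 0.6368 -0.1354  0.1291] rot [-89.47  -0.25 -45.14] F [-0.26 -0.05 -0.49] open 0.213
shift mm [ 0.88 -0.92  0.04] turn -0.14
```

View pics/s6.png

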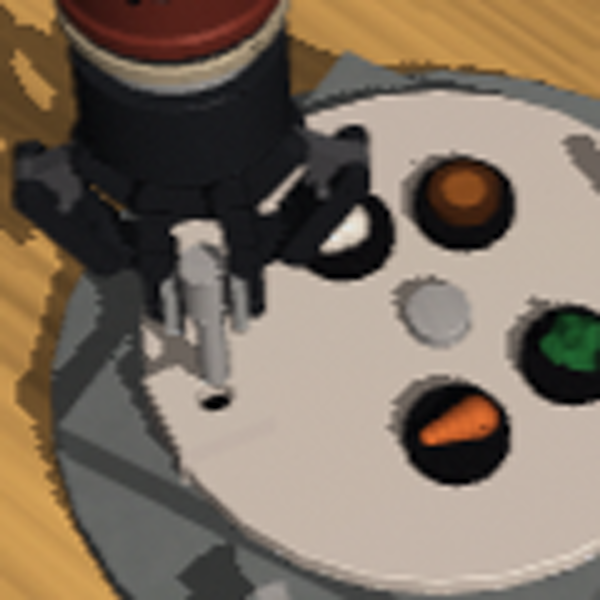

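View pics/t6.png

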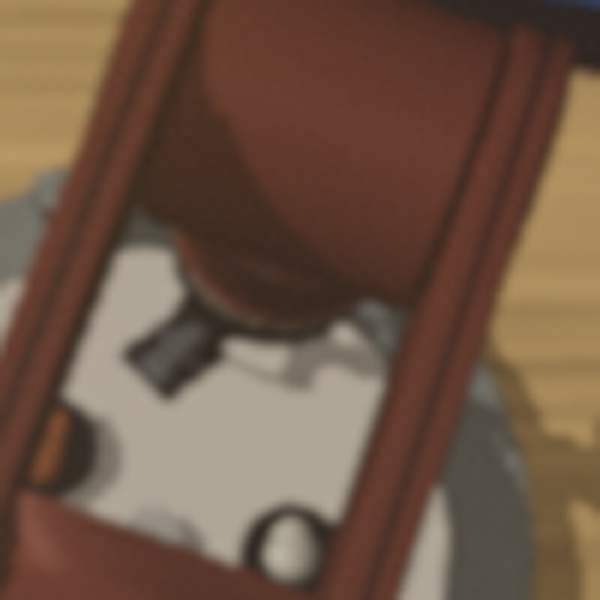

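Run:
```python
from h import *
s=env.camera("scene")
x0,y0,w,h,k=262,225,34,40,14
im=cv2.resize(s["color"][y0:y0+h,x0:x0+w,::-1],None,fx=k,fy=k,interpolation=cv2.INTER_CUBIC)
o=env.get_obs();p=o["tool_pos"];
f=lambda u:((u-[x0,y0]+.5)*k-.5)
def circ(c,r,col):
    a=np.linspace(0,2*np.pi,60);P=np.c_[c[0]+r*np.cos(a),c[1]+r*np.sin(a),0*a+c[2]]
    cv2.polylines(im,[f(proj(s,P)).astype(int)],True,col,1)
circ(p-[0,0,.048],.004,(0,0,255));circ(p-[0,0,.044],.006,(0,255,0))
circ(plane(s,(278.1,253.9),.07),.007,(255,0,0))
circ([.6374,-.136,.07],.007,(255,255,0))
print(p)
cv2.imwrite("pics/s7.png",im)
```

```text
[ 0.63832958 -0.13588209  0.13162907]
```

View pics/s7.png

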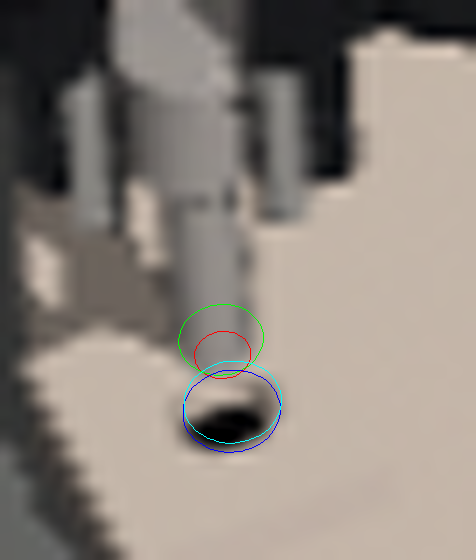

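Request:
apply_moves:
  motion:
    - {"fingers":1,"translation":[0,0,0],"turn":0}
    - {"fingers":1,"translation":[0,0,0],"turn":0}

```text
time: 5.8
tool_pos: [0.6392, -0.1358, 0.1332]
eef_rot: [-89.3, -0.6, -45.1]
contact_force: [0.3, -0.3, -1.8]
opening: 0.211
```

```bash
cat > look.py <<'E'
from h import *
import sys
s=env.camera("scene")
o1=env.get_obs()
x0,y0,w,h,k=262,228,30,36,20
im=cv2.resize(s["color"][y0:y0+h,x0:x0+w,::-1],None,fx=k,fy=k,interpolation=cv2.INTER_LINEAR)
im=np.clip(im.astype(float)*1.25,0,255).astype(np.uint8)
o=o1;p=o["tool_pos"];print(o["time"],p,o["eef_rot"])
f=lambda u:((u-[x0,y0]+.5)*k-.5)
ax=f(proj(s,[p-[0,0,.048],p-[0,0,.02]])).astype(int);cv2.line(im,ax[0].tolist(),ax[1].tolist(),(0,0,255),1)
def circ(c,r,col):
    a=np.linspace(0,2*np.pi,60);P=np.c_[c[0]+r*np.cos(a),c[1]+r*np.sin(a),0*a+c[2]]
    cv2.polylines(im,[f(proj(s,P)).astype(int)],True,col,1)
circ(p-[0,0,.048],.004,(0,0,255));
b=plane(s,(278.1,253.9),.07);print("bush",b);circ(b,.007,(255,0,0))
cv2.imwrite(sys.argv[1],im)
E
python3 look.py pics/s8.png
```

```text
5.85 [ 0.63904125 -0.13584408  0.13290045] [-89.30413868  -0.59272792 -45.11254243]
bush [ 0.63861736 -0.13503923  0.07      ]
```

View pics/s8.png

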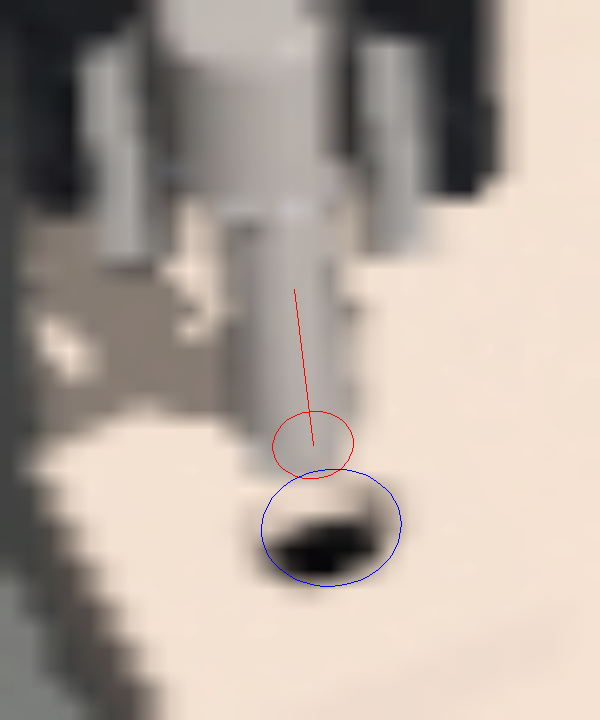

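Run:
```python
from h import *
s=env.camera("scene");p=env.get_obs()["tool_pos"];print(p)
g=lambda x,y:((x+.5)/20-.5+262,(y+.5)/20-.5+228)
a=plane(s,g(301,445),p[2]-.048);b=plane(s,g(326,527),.07)
print(a,b,"tip-tcp",a-p,"need TCP",b-a+p, np.linalg.inv([[1,0],[0,1]]) is None)
# pixel per mm
print(plane(s,g(326,547),.07)-b,plane(s,g(346,527),.07)-b)
```

```text
[ 0.63882709 -0.13584885  0.13259376]
[ 0.63968195 -0.13691867  0.08459376] [ 0.63893622 -0.13549727  0.07      ] tip-tcp [ 0.00085486 -0.00106982 -0.048     ] need TCP [ 0.63808136 -0.13442745  0.118     ] False
[0.00173108 0.00164034 0.        ] [-0.00131709  0.00151641  0.        ]
```

```bash
python3 go.py .6381 -.1344 .122 -45
```

```text
t 5.9 pos [ 0.6388 -0.1358  0.1326] rot [-89.32  -0.56 -45.12] F [-0.62  0.57 -1.98] open 0.208
shift mm [-1.64 10.58  0.38] turn -0.12
```

Request:
apply_moves:
  motion:
    - {"fingers":1,"translation":[-0.0016,0.005,0.0004],"turn":0}
    - {"fingers":1,"translation":[-0.0016,0.0106,0.0004],"turn":0}
    - {"fingers":1,"translation":[-0.0016,0.0106,0.0004],"turn":0}
    - {"fingers":1,"translation":[-0.0016,0.0106,0.0004],"turn":0}

```text
time: 6.23
tool_pos: [0.6374, -0.1342, 0.1209]
eef_rot: [-89.4, -0.5, -45.1]
contact_force: [-0.1, -1.0, -1.8]
opening: 0.21
```

```bash
python3 go.py .6381 -.1344 .116 -45; python3 look.py pics/s9.png
```

```text
t 6.23 pos [ 0.6374 -0.1342  0.1209] rot [-89.37  -0.46 -45.11] F [-0.09 -1.04 -1.78] open 0.21
shift mm [0.62 4.87 0.28] turn -0.11
6.2833 [ 0.63773945 -0.13431301  0.1213074 ] [-89.35258048  -0.50752721 -45.11591603]
bush [ 0.63861736 -0.13503923  0.07      ]
```

View pics/s9.png

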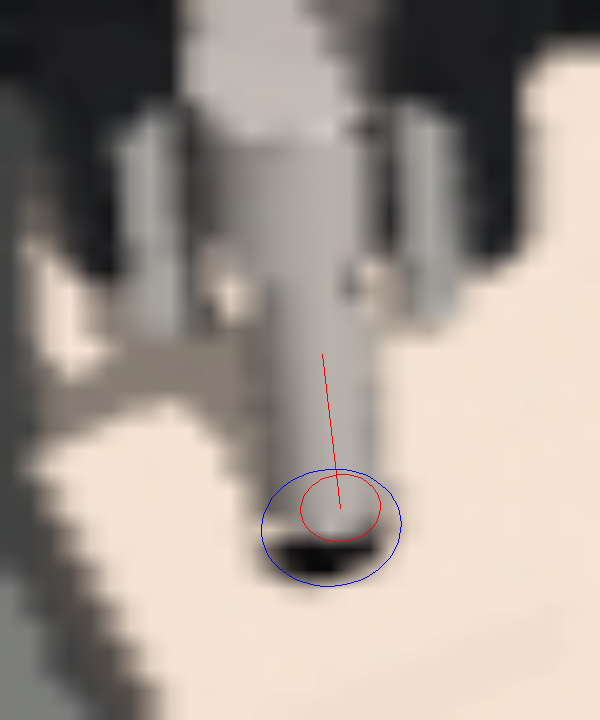

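Request:
apply_moves:
  motion:
    - {"fingers":1,"translation":[0.0006,0.003,0.0003],"turn":0}
    - {"fingers":1,"translation":[0.0006,0.006,0.0003],"turn":0}
    - {"fingers":1,"translation":[0.0006,0.008,0.0003],"turn":0}

```text
time: 6.53
tool_pos: [0.6384, -0.1346, 0.1128]
eef_rot: [-89.4, -0.5, -45.1]
contact_force: [-0.3, -1.0, -0.9]
opening: 0.21
```

```bash
python3 go.py .6381 -.1344 .105 -45; python3 look.py pics/s10.png
```

```text
t 6.53 pos [ 0.6384 -0.1346  0.1128] rot [-89.37  -0.49 -45.12] F [-0.33 -1.03 -0.85] open 0.21
shift mm [-0.41  7.84 -0.13] turn -0.12
6.5833 [ 0.6381869  -0.13468011  0.11244993] [-89.39172994  -0.48102583 -45.11669953]
bush [ 0.63861736 -0.13503923  0.07      ]
```

View pics/s10.png

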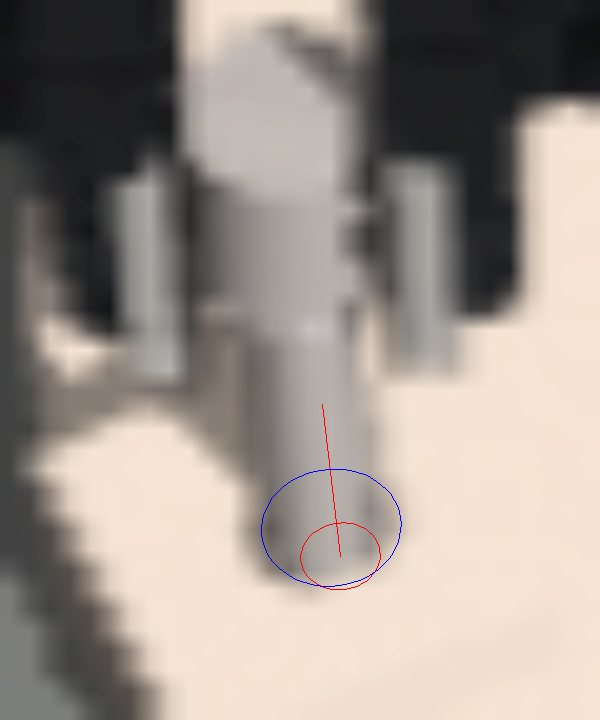

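Request:
apply_moves:
  motion:
    - {"fingers":1,"translation":[0,0.005,0],"turn":0}
    - {"fingers":1,"translation":[0,0.01,0],"turn":0}
    - {"fingers":1,"translation":[0,0.0135,0],"turn":0}

```text
time: 6.83
tool_pos: [0.6382, -0.1349, 0.0982]
eef_rot: [-89.4, -0.5, -45.1]
contact_force: [0.8, -1.3, -0.7]
opening: 0.214
```

```bash
python3 go.py .6381 -.1344 .093 -45; python3 look.py pics/s11.png
```

```text
t 6.83 pos [ 0.6382 -0.1349  0.0982] rot [-89.42  -0.47 -45.13] F [ 0.82 -1.26 -0.66] open 0.214
shift mm [-0.41  5.17  0.24] turn -0.13
6.8833 [ 0.63791753 -0.13478422  0.09751993] [-89.43229471  -0.44290493 -45.12378433]
bush [ 0.63861736 -0.13503923  0.07      ]
```

View pics/s11.png

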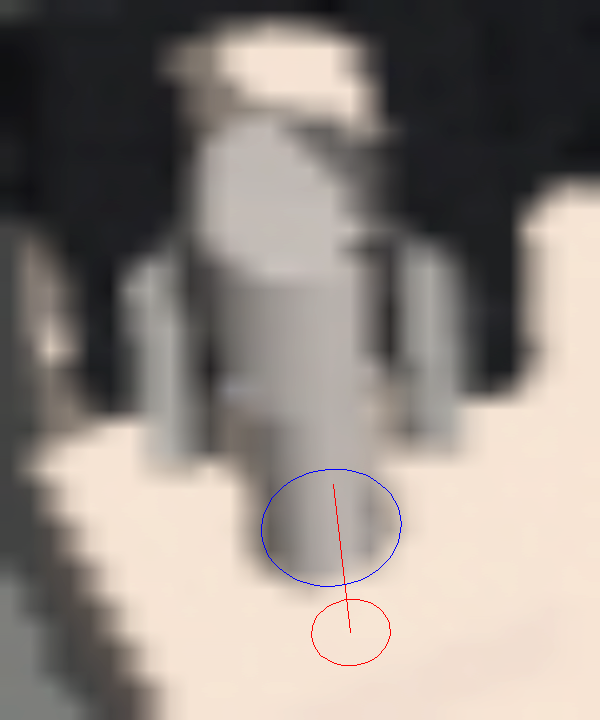

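Request:
apply_moves:
  motion:
    - {"fingers":1,"translation":[0,0.0025,0],"turn":0}
    - {"fingers":1,"translation":[0,0.0035,0],"turn":0}

```text
time: 7.05
tool_pos: [0.6378, -0.1349, 0.0934]
eef_rot: [-89.5, -0.4, -45.1]
contact_force: [0.6, -1.4, -0.1]
opening: 0.216
```

```bash
python3 go.py .6381 -.1344 .093 -45
```

```text
t 7.05 pos [ 0.6378 -0.1349  0.0934] rot [-89.45  -0.43 -45.13] F [ 0.6  -1.45 -0.13] open 0.216
shift mm [-0.14  0.4   0.54] turn -0.13
```

Release gradually with the hand at rest.

Request:
apply_moves:
  motion:
    - {"fingers":0.4,"translation":[0,0,0],"turn":0}
    - {"fingers":0.2,"translation":[0,0,0],"turn":0}
    - {"fingers":-0.1,"translation":[0,0,0],"turn":0}
    - {"fingers":-0.3,"translation":[0,0,0],"turn":0}
    - {"fingers":-0.3,"translation":[0,0,0],"turn":0}

```text
time: 7.47
tool_pos: [0.638, -0.1348, 0.0937]
eef_rot: [-89.4, -0.4, -45.1]
contact_force: [-0.6, -0.1, 0.5]
opening: 0.653
```

```bash
python3 go.py .6381 -.1344 .18 -45; python3 look.py pics/s12.png
```

```text
t 7.47 pos [ 0.638  -0.1348  0.0937] rot [-89.43  -0.45 -45.12] F [-0.61 -0.09  0.46] open 0.653
shift mm [  0.46 -86.3    1.22] turn -0.12
7.5167 [ 0.63797277 -0.13481996  0.09367331] [-89.43511224  -0.4481688  -45.11996594]
bush [ 0.63861736 -0.13503923  0.07      ]
```

View pics/s12.png

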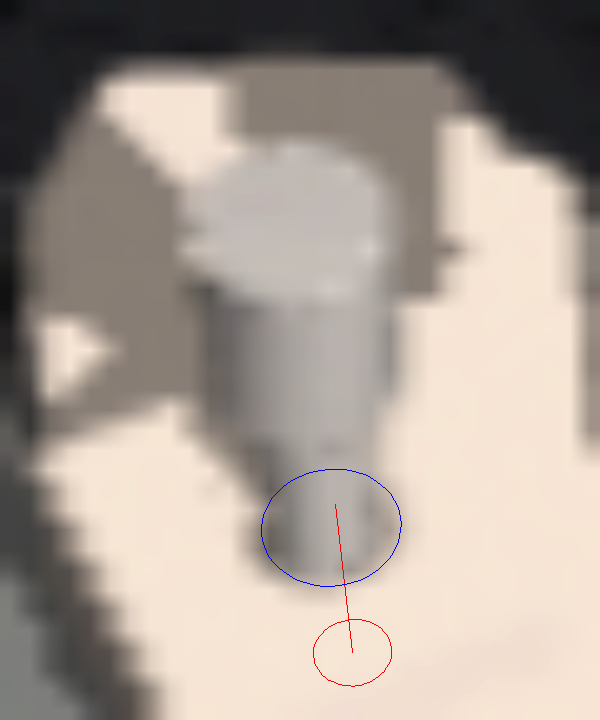

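Request:
apply_moves:
  motion:
    - {"fingers":-0.3,"translation":[0,-0.02,0],"turn":0}
    - {"fingers":-0.3,"translation":[0,-0.05,0],"turn":0}
    - {"fingers":-0.3,"translation":[0,-0.09,0],"turn":0}
    - {"fingers":-0.3,"translation":[0,-0.11,0],"turn":0}
    - {"fingers":-0.3,"translation":[0,-0.11,0],"turn":0}

```text
time: 7.93
tool_pos: [0.6401, -0.1361, 0.2113]
eef_rot: [-89.1, -1.0, -45.1]
contact_force: [0.3, -0.3, 1.4]
opening: 0.649
```

```bash
python3 go.py .45 -.02 .2 -90
python3 - <<'E'
from h import *
s=env.camera("scene");crop(s,235,175,176,152,4.5,"pics/s13.png")
E
```

```text
t 7.93 pos [ 0.6401 -0.1361  0.2113] rot [-89.14  -1.04 -45.12] F [ 0.28 -0.32  1.44] open 0.649
shift mm [-216.53    6.62  -52.86] turn 44.88
```

View pics/s13.png

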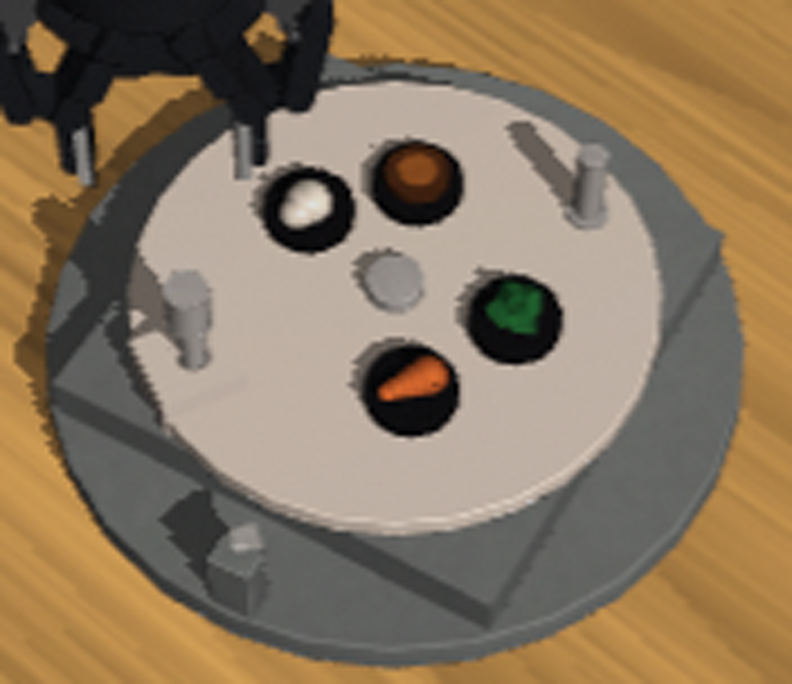

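Request:
apply_moves:
  motion:
    - {"fingers":1,"translation":[-0.217,0.007,-0.053],"turn":45}
    - {"fingers":1,"translation":[-0.217,0.007,-0.053],"turn":45}
    - {"fingers":1,"translation":[-0.217,0.007,-0.053],"turn":45}
    - {"fingers":1,"translation":[-0.217,0.007,-0.053],"turn":45}
    - {"fingers":1,"translation":[-0.217,0.007,-0.053],"turn":45}

```text
time: 8.4
tool_pos: [0.4564, -0.025, 0.1954]
eef_rot: [-89.1, -0.1, -81.3]
contact_force: [0.9, 0.4, 1.3]
opening: -0.003
```

```bash
python3 go.py .45 -.015 .15 -90
```

```text
t 8.4 pos [ 0.4564 -0.025   0.1954] rot [-8.914e+01 -8.000e-02 -8.131e+01] F [0.93 0.38 1.31] open -0.003
shift mm [-10.89  45.28  -5.47] turn 8.69
```

Request:
apply_moves:
  motion:
    - {"fingers":1,"translation":[-0.011,0.02,-0.0055],"turn":8.7}
    - {"fingers":1,"translation":[-0.011,0.04,-0.0055],"turn":8.7}
    - {"fingers":1,"translation":[-0.011,0.045,-0.0055],"turn":8.7}
    - {"fingers":1,"translation":[-0.011,0.045,-0.0055],"turn":8.7}

```text
time: 8.73
tool_pos: [0.448, -0.0144, 0.1479]
eef_rot: [-89.4, 0.1, -89.9]
contact_force: [-0.2, 0.1, 0.4]
opening: -0.004
```

```bash
python3 go.py .45 -.015 .08 -90;  python3 - <<'E'
from h import *
s=env.camera("scene");crop(s,300,110,170,150,4.5,"pics/s14.png")
s=env.camera("top");crop(s,262,178,150,146,4,"pics/t14.png")
E
```

```text
t 8.73 pos [ 0.448  -0.0144  0.1479] rot [-89.41   0.1  -89.9 ] F [-0.22  0.07  0.44] open -0.004
shift mm [ 0.72 67.89  1.3 ] turn 0.1
```

View pics/s14.png

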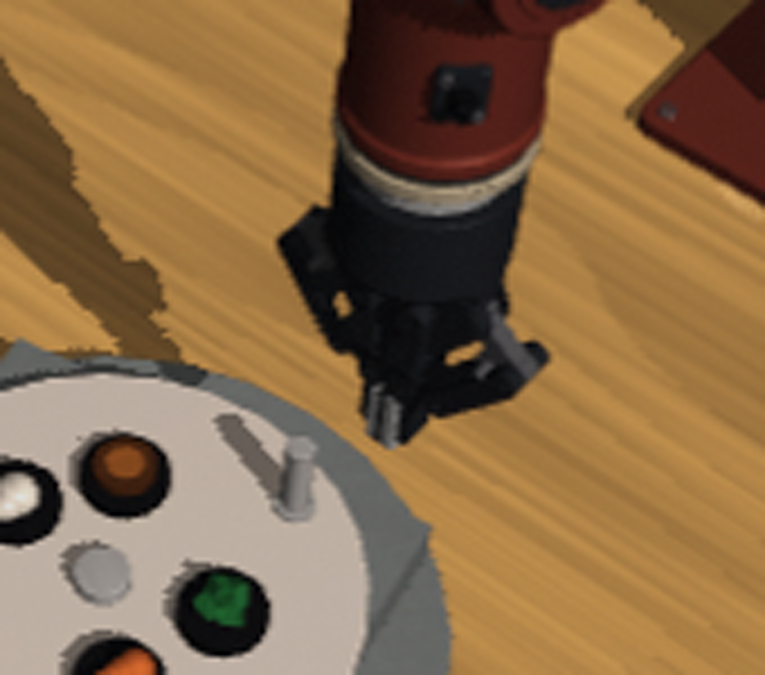

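View pics/t14.png

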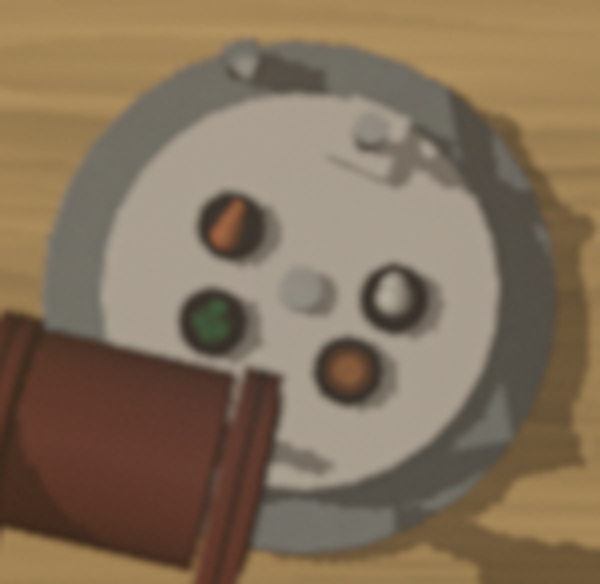

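Request:
apply_moves:
  motion:
    - {"fingers":1,"translation":[0.0007,0.03,0.0013],"turn":0}
    - {"fingers":1,"translation":[0.0007,0.055,0.0013],"turn":0}
    - {"fingers":1,"translation":[0.0007,0.068,0.0013],"turn":0}
    - {"fingers":1,"translation":[0.0007,0.068,0.0013],"turn":0}

```text
time: 9.17
tool_pos: [0.4511, -0.0159, 0.08]
eef_rot: [-89.4, 0.1, -90.0]
contact_force: [-0.8, 0.6, -0.1]
opening: 0.001
```

```bash
python3 go.py .45 -.03 .08 -90;  python3 - <<'E'
from h import *
s=env.camera("scene");crop(s,300,110,170,150,4.5,"pics/s15.png")
E
```

```text
t 9.17 pos [ 0.4511 -0.0159  0.08  ] rot [-89.45   0.11 -89.95] F [-0.83  0.58 -0.08] open 0.001
shift mm [ 1.408e+01 -1.000e-02 -1.090e+00] turn 0.05
```

View pics/s15.png

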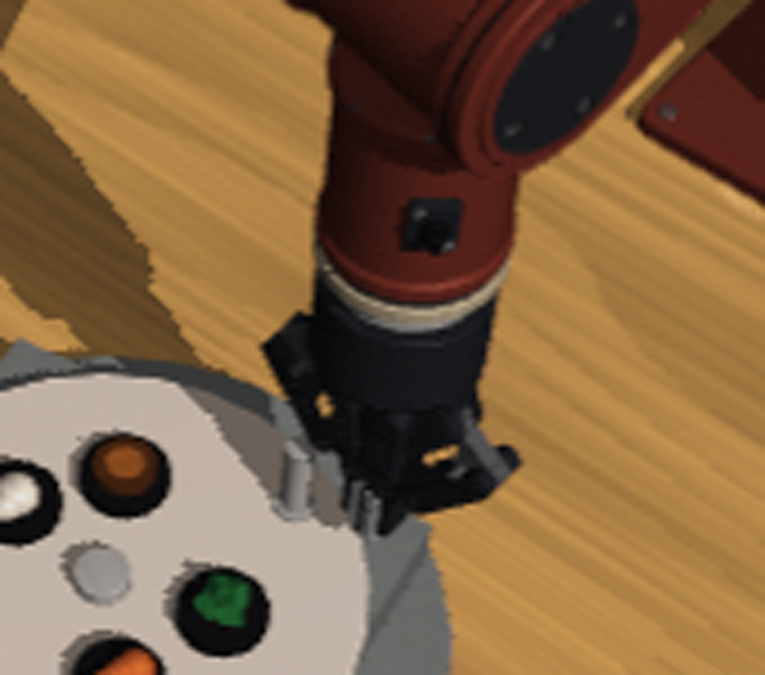

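Request:
apply_moves:
  motion:
    - {"fingers":1,"translation":[0.003,0,-0.001],"turn":0}
    - {"fingers":1,"translation":[0.006,0,-0.001],"turn":0}
    - {"fingers":1,"translation":[0.009,0,-0.001],"turn":0}
    - {"fingers":1,"translation":[0.012,0,-0.001],"turn":0}
    - {"fingers":1,"translation":[0.015,0,-0.001],"turn":0}

```text
time: 9.63
tool_pos: [0.4518, -0.0317, 0.0825]
eef_rot: [-89.2, 0.1, -90.0]
contact_force: [0.8, -0.6, 0.3]
opening: 0.003
```

```bash
cat > st.py <<'E'
from h import *
import sys
s=env.camera("scene");t=env.camera("top")
crop(t,262,178,150,146,3,"pics/_a.png");crop(s,235,160,190,146,3,"pics/_b.png")
a=cv2.imread("pics/_a.png");b=cv2.imread("pics/_b.png")
k=800/(a.shape[1]+b.shape[1]);im=np.hstack([a,b[:a.shape[0]]]);cv2.imwrite(sys.argv[1],cv2.resize(im,None,fx=min(1,k),fy=min(1,k)))
E
python3 go.py .45 -.06 .08 -90; python3 st.py pics/p1.png
```

```text
t 9.63 pos [ 0.4518 -0.0317  0.0825] rot [-8.923e+01  6.000e-02 -8.996e+01] F [ 0.77 -0.64  0.28] open 0.003
shift mm [28.34  2.47 -1.87] turn 0.04
```

View pics/p1.png

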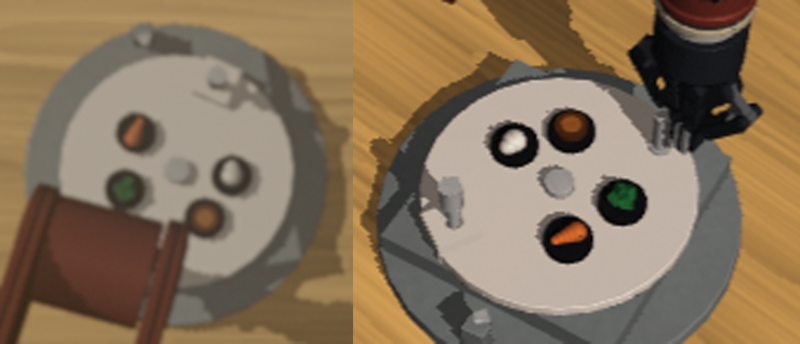

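Request:
apply_moves:
  motion:
    - {"fingers":1,"translation":[0.003,0.0025,-0.002],"turn":0}
    - {"fingers":1,"translation":[0.006,0.0025,-0.002],"turn":0}
    - {"fingers":1,"translation":[0.009,0.0025,-0.002],"turn":0}
    - {"fingers":1,"translation":[0.012,0.0025,-0.002],"turn":0}
    - {"fingers":1,"translation":[0.015,0.0025,-0.002],"turn":0}

```text
time: 10.15
tool_pos: [0.4492, -0.0465, 0.0793]
eef_rot: [-89.3, 0.1, -90.0]
contact_force: [-0.4, 4.0, -0.9]
opening: 0.0
```

```bash
python3 go.py .45 -.06 .08 -90; python3 st.py pics/p2.png
```

```text
t 10.15 pos [ 0.4492 -0.0465  0.0793] rot [-89.31   0.11 -89.98] F [-0.35  4.   -0.89] open 0.0
shift mm [13.46 -0.68  0.8 ] turn 0.02
```

View pics/p2.png

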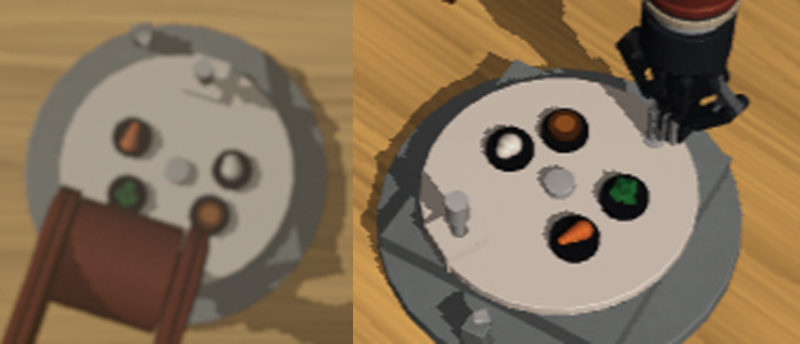

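```bash
cat > ang.py <<'E'
from h import *
import sys
t=env.camera("top");u,v,z=map(float,sys.argv[1:])
p=plane(t,(262+u/2.353,178+v/2.353),z)[:2];A=np.array([.5452,-.0956])
d=p-A;print(p,np.degrees(np.arctan2(d[1],d[0])),np.hypot(*d))
E
python3 ang.py 205 68 .124
```

```text
[ 0.64285013 -0.12290983] -15.624724384468205 0.10139711480600405
```

Request:
apply_moves:
  motion:
    - {"fingers":1,"translation":[0.003,-0.0005,0],"turn":0}
    - {"fingers":1,"translation":[0.006,-0.0005,0],"turn":0}
    - {"fingers":1,"translation":[0.009,-0.0005,0],"turn":0}
    - {"fingers":1,"translation":[0.0115,-0.0005,0],"turn":0}
    - {"fingers":1,"translation":[0.014,-0.0005,0],"turn":0}

```text
time: 10.72
tool_pos: [0.4494, -0.0613, 0.0799]
eef_rot: [-89.3, 0.1, -90.0]
contact_force: [-0.4, 2.8, -2.2]
opening: -0.001
```

```bash
python3 go.py .449 -.075 .08 -90
```

```text
t 10.72 pos [ 0.4494 -0.0613  0.0799] rot [-8.929e+01  5.000e-02 -9.001e+01] F [-0.36  2.77 -2.22] open -0.001
shift mm [13.73 -0.15 -0.35] turn -0.01
```

Request:
apply_moves:
  motion:
    - {"fingers":1,"translation":[0.0025,0,0],"turn":0}
    - {"fingers":1,"translation":[0.005,0,0],"turn":0}
    - {"fingers":1,"translation":[0.0075,0,0],"turn":0}
    - {"fingers":1,"translation":[0.01,0,0],"turn":0}
    - {"fingers":1,"translation":[0.0125,0,0],"turn":0}

```text
time: 11.13
tool_pos: [0.4494, -0.0741, 0.0799]
eef_rot: [-89.3, 0.1, -90.0]
contact_force: [0.2, 2.7, -1.5]
opening: -0.0
```

```bash
python3 go.py .449 -.08 .08 -90; python3 st.py pics/p3.png
```

```text
t 11.13 pos [ 0.4494 -0.0741  0.0799] rot [-8.929e+01  5.000e-02 -9.001e+01] F [ 0.24  2.7  -1.53] open -0.0
shift mm [ 5.95 -0.15 -0.36] turn -0.01
```

View pics/p3.png

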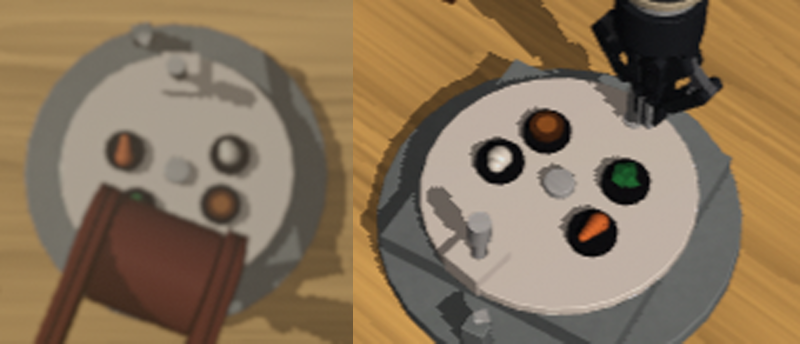

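```bash
python3 ang.py 178 68 .124
```

```text
[ 0.64244065 -0.09579424] -0.1144518457657474 0.09724084257094537
```

Request:
apply_moves:
  motion:
    - {"fingers":1,"translation":[0.0015,0,0],"turn":0}
    - {"fingers":1,"translation":[0.003,0,0],"turn":0}
    - {"fingers":1,"translation":[0.0045,0,0],"turn":0}

```text
time: 11.53
tool_pos: [0.4498, -0.0789, 0.0802]
eef_rot: [-89.2, 0.0, -90.0]
contact_force: [0.8, 2.9, -1.0]
opening: -0.001
```

```bash
python3 st.py pics/p4.png
```

```text
(no output)
```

View pics/p4.png

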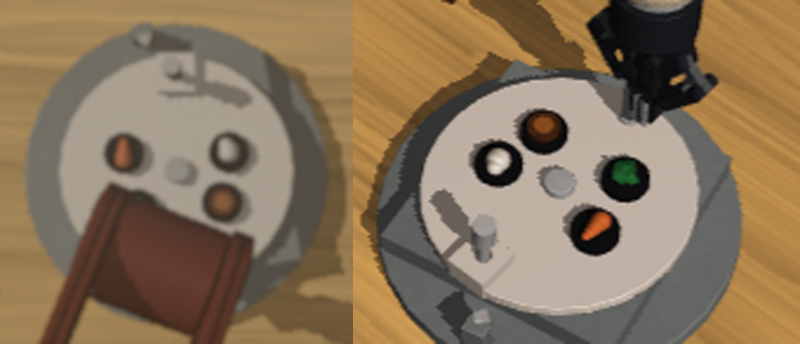

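Request:
apply_moves:
  motion:
    - {"fingers":1,"translation":[0.0012,0,0],"turn":0}
    - {"fingers":1,"translation":[0.0024,0,0],"turn":0}
    - {"fingers":1,"translation":[0.0036,0,0],"turn":0}

```text
time: 11.88
tool_pos: [0.4498, -0.0828, 0.0802]
eef_rot: [-89.2, -0.0, -90.0]
contact_force: [-0.4, 1.8, -0.8]
opening: -0.003
```

```bash
cat > pz.py <<'E'
from h import *
import sys
s=env.camera("scene");crop(s,255,215,90,90,4,sys.argv[1])
E
python3 pz.py pics/z1.png
```

```text
(no output)
```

View pics/z1.png

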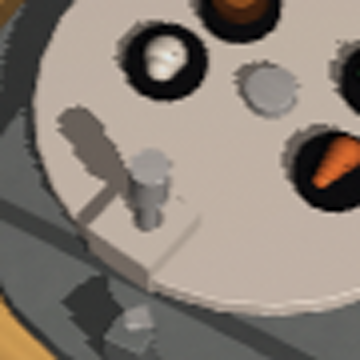

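Request:
apply_moves:
  motion:
    - {"fingers":1,"translation":[0.0008,0,0],"turn":0}
    - {"fingers":1,"translation":[0.0016,0,0],"turn":0}
    - {"fingers":1,"translation":[0.0024,0,0],"turn":0}

```text
time: 12.18
tool_pos: [0.4499, -0.0855, 0.0803]
eef_rot: [-89.2, -0.0, -90.0]
contact_force: [-0.0, 2.0, -1.9]
opening: 0.0
```

```bash
python3 pz.py pics/z2.png
```

```text
(no output)
```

View pics/z2.png

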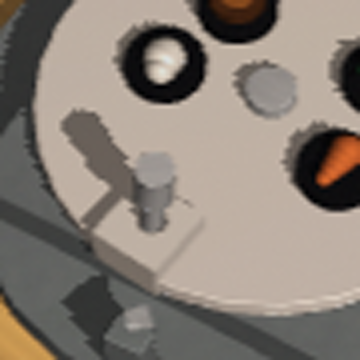

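Still riding.

Request:
apply_moves:
  motion:
    - {"fingers":1,"translation":[0.0008,0,0],"turn":0}
    - {"fingers":1,"translation":[0.0016,0,0],"turn":0}
    - {"fingers":1,"translation":[0.0024,0,0],"turn":0}

```text
time: 12.48
tool_pos: [0.4499, -0.0882, 0.0803]
eef_rot: [-89.2, -0.0, -90.0]
contact_force: [-0.1, 1.2, -1.3]
opening: -0.005
```

```bash
python3 pz.py pics/z3.png
```

```text
(no output)
```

View pics/z3.png

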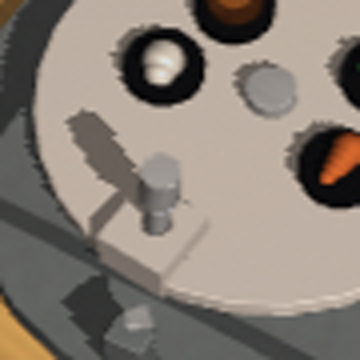

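Request:
apply_moves:
  motion:
    - {"fingers":1,"translation":[0.0008,0,0],"turn":0}
    - {"fingers":1,"translation":[0.0016,0,0],"turn":0}
    - {"fingers":1,"translation":[0.0024,0,0],"turn":0}

```text
time: 12.78
tool_pos: [0.45, -0.0909, 0.0803]
eef_rot: [-89.2, -0.1, -90.0]
contact_force: [0.7, 2.1, -0.8]
opening: 0.003
```

```bash
python3 pz.py pics/z4.png
```

```text
(no output)
```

View pics/z4.png

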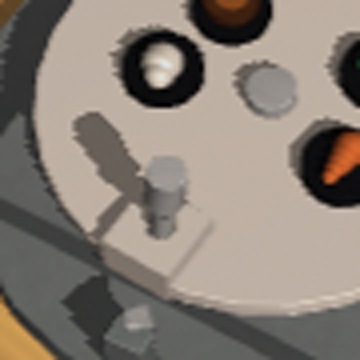

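Request:
apply_moves:
  motion:
    - {"fingers":1,"translation":[0.0008,0,0],"turn":0}
    - {"fingers":1,"translation":[0.0016,0,0],"turn":0}
    - {"fingers":1,"translation":[0.0024,0,0],"turn":0}

```text
time: 13.08
tool_pos: [0.4501, -0.0936, 0.0804]
eef_rot: [-89.2, -0.1, -90.0]
contact_force: [0.1, 2.1, -1.0]
opening: 0.001
```

```bash
python3 pz.py pics/z5.png
```

```text
(no output)
```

View pics/z5.png

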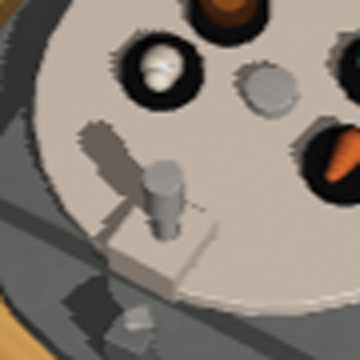

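Request:
apply_moves:
  motion:
    - {"fingers":1,"translation":[0.0006,0,0],"turn":0}
    - {"fingers":1,"translation":[0.0012,0,0],"turn":0}

```text
time: 13.3
tool_pos: [0.4502, -0.0951, 0.0805]
eef_rot: [-89.2, -0.1, -90.0]
contact_force: [-0.1, 0.6, -0.9]
opening: 0.0
```

```bash
python3 pz.py pics/z6.png
```

```text
(no output)
```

View pics/z6.png

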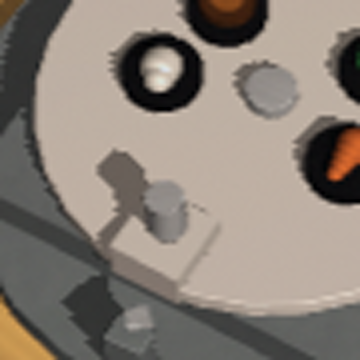

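The pin has dropped: its head is now low on the block, at (165,205) in the crop, with a shorter shadow. I'll approach the stop in small steps.

Request:
apply_moves:
  motion:
    - {"fingers":1,"translation":[0.0004,0,0],"turn":0}
    - {"fingers":1,"translation":[0.0008,0,0],"turn":0}

```text
time: 13.52
tool_pos: [0.4502, -0.096, 0.0805]
eef_rot: [-89.2, -0.1, -90.0]
contact_force: [-0.4, 2.0, -1.5]
opening: 0.002
```

Request:
apply_moves:
  motion:
    - {"fingers":1,"translation":[0.0004,0,0],"turn":0}
    - {"fingers":1,"translation":[0.0008,0,0],"turn":0}

```text
time: 13.68
tool_pos: [0.4502, -0.0968, 0.0805]
eef_rot: [-89.2, -0.1, -90.0]
contact_force: [0.4, 1.7, -1.8]
opening: -0.004
```

Request:
apply_moves:
  motion:
    - {"fingers":1,"translation":[0.0004,0,0],"turn":0}
    - {"fingers":1,"translation":[0.0008,0,0],"turn":0}

```text
time: 13.85
tool_pos: [0.4502, -0.0976, 0.0805]
eef_rot: [-89.2, -0.1, -90.0]
contact_force: [-0.2, 0.8, -1.1]
opening: -0.003
```

Request:
apply_moves:
  motion:
    - {"fingers":1,"translation":[0.0003,0,0],"turn":0}
    - {"fingers":1,"translation":[0.0006,0,0],"turn":0}

```text
time: 14.02
tool_pos: [0.4502, -0.0983, 0.0805]
eef_rot: [-89.2, -0.1, -90.0]
contact_force: [0.2, 1.2, -1.0]
opening: -0.002
```

Request:
apply_moves:
  motion:
    - {"fingers":1,"translation":[0.0003,0,0],"turn":0}
    - {"fingers":1,"translation":[0.0006,0,0],"turn":0}

```text
time: 14.18
tool_pos: [0.4502, -0.0989, 0.0805]
eef_rot: [-89.2, -0.1, -90.0]
contact_force: [0.1, 2.5, -0.2]
opening: 0.001
```

Request:
apply_moves:
  motion:
    - {"fingers":1,"translation":[0.0003,0,0],"turn":0}
    - {"fingers":1,"translation":[0.0006,0,0],"turn":0}

```text
time: 14.35
tool_pos: [0.4502, -0.0992, 0.0805]
eef_rot: [-89.2, -0.1, -90.0]
contact_force: [0.1, 3.0, -1.0]
opening: 0.0
```

Request:
apply_moves:
  motion:
    - {"fingers":1,"translation":[0.0002,0,0],"turn":0}

```text
time: 14.43
tool_pos: [0.4502, -0.0992, 0.0805]
eef_rot: [-89.2, -0.0, -90.0]
contact_force: [0.1, 4.0, 0.7]
opening: 0.002
```

Request:
apply_moves:
  motion:
    - {"fingers":1,"translation":[0.0003,0,0],"turn":0}

```text
time: 14.52
tool_pos: [0.4502, -0.0993, 0.0805]
eef_rot: [-89.2, -0.0, -90.0]
contact_force: [0.2, 4.2, -0.4]
opening: 0.001
```

Request:
apply_moves:
  motion:
    - {"fingers":1,"translation":[0.0003,0,0],"turn":0}

```text
time: 14.6
tool_pos: [0.4502, -0.0993, 0.0805]
eef_rot: [-89.2, 0.0, -90.0]
contact_force: [0.3, 4.3, 0.1]
opening: 0.001
```

Request:
apply_moves:
  motion:
    - {"fingers":1,"translation":[0.0005,0,0],"turn":0}
    - {"fingers":1,"translation":[0.0005,0,0],"turn":0}

```text
time: 14.77
tool_pos: [0.4502, -0.0994, 0.0805]
eef_rot: [-89.2, 0.1, -90.0]
contact_force: [0.7, 5.7, -0.2]
opening: 0.004
```

Request:
apply_moves:
  motion:
    - {"fingers":1,"translation":[0.0006,0,0],"turn":0}
    - {"fingers":1,"translation":[0.0006,0,0],"turn":0}

```text
time: 14.93
tool_pos: [0.4501, -0.0995, 0.0805]
eef_rot: [-89.2, 0.1, -90.0]
contact_force: [0.1, 6.5, -0.1]
opening: -0.002
```

Request:
apply_moves:
  motion:
    - {"fingers":1,"translation":[0.0009,0,0],"turn":0}
    - {"fingers":1,"translation":[0.0009,0,0],"turn":0}

```text
time: 15.1
tool_pos: [0.4501, -0.0996, 0.0805]
eef_rot: [-89.2, 0.2, -90.0]
contact_force: [1.2, 7.4, 2.1]
opening: 0.002
```

Request:
apply_moves:
  motion:
    - {"fingers":1,"translation":[0.001,0,0],"turn":0}
    - {"fingers":1,"translation":[0.001,0,0],"turn":0}

```text
time: 15.27
tool_pos: [0.4501, -0.0997, 0.0805]
eef_rot: [-89.2, 0.3, -90.0]
contact_force: [0.2, 7.6, 1.7]
opening: 0.003
```

Request:
apply_moves:
  motion:
    - {"fingers":1,"translation":[0.0013,0,0],"turn":0}
    - {"fingers":1,"translation":[0.0013,0,0],"turn":0}

```text
time: 15.43
tool_pos: [0.4501, -0.0998, 0.0806]
eef_rot: [-89.2, 0.5, -90.1]
contact_force: [1.0, 10.0, 1.1]
opening: 0.001
```

Request:
apply_moves:
  motion:
    - {"fingers":1,"translation":[0.0014,0,0],"turn":0}
    - {"fingers":1,"translation":[0.0014,0,0],"turn":0}
    - {"fingers":1,"translation":[0.0014,0,0],"turn":0}

```text
time: 15.68
tool_pos: [0.4501, -0.0998, 0.0806]
eef_rot: [-89.2, 0.6, -90.1]
contact_force: [1.1, 9.6, 2.1]
opening: 0.001
```

Pressing at about 10 N. I'll hold this for over a second.

Request:
apply_moves:
  motion:
    - {"fingers":1,"translation":[0.0014,0,0],"turn":0}
    - {"fingers":1,"translation":[0.0014,0,0],"turn":0}
    - {"fingers":1,"translation":[0.0014,0,0],"turn":0}
    - {"fingers":1,"translation":[0.0014,0,0],"turn":0}
    - {"fingers":1,"translation":[0.0014,0,0],"turn":0}

```text
time: 16.1
tool_pos: [0.45, -0.0997, 0.0806]
eef_rot: [-89.3, 0.8, -90.1]
contact_force: [0.0, 10.0, 2.8]
opening: 0.001
```

Request:
apply_moves:
  motion:
    - {"fingers":1,"translation":[0.0014,0,0],"turn":0}
    - {"fingers":1,"translation":[0.0014,0,0],"turn":0}
    - {"fingers":1,"translation":[0.0014,0,0],"turn":0}
    - {"fingers":1,"translation":[0.0014,0,0],"turn":0}
    - {"fingers":1,"translation":[0.0014,0,0],"turn":0}

```text
time: 16.52
tool_pos: [0.45, -0.0997, 0.0807]
eef_rot: [-89.3, 0.9, -90.1]
contact_force: [0.5, 9.7, 1.9]
opening: -0.002
```

Request:
apply_moves:
  motion:
    - {"fingers":1,"translation":[0.0014,0,0],"turn":0}
    - {"fingers":1,"translation":[0.0014,0,0],"turn":0}
    - {"fingers":1,"translation":[0.0014,0,0],"turn":0}
    - {"fingers":1,"translation":[0.0014,0,0],"turn":0}

```text
time: 16.85
tool_pos: [0.4499, -0.0997, 0.0807]
eef_rot: [-89.3, 1.1, -90.1]
contact_force: [0.4, 8.9, 2.2]
opening: 0.0
```

Request:
apply_moves:
  motion:
    - {"fingers":1,"translation":[0.0016,0,0],"turn":0}
    - {"fingers":1,"translation":[0.0016,0,0],"turn":0}
    - {"fingers":1,"translation":[0.0016,0,0],"turn":0}
    - {"fingers":1,"translation":[0.0016,0,0],"turn":0}
    - {"fingers":1,"translation":[0.0016,0,0],"turn":0}

```text
time: 17.27
tool_pos: [0.4499, -0.0997, 0.0807]
eef_rot: [-89.3, 1.3, -90.1]
contact_force: [0.1, 10.5, 2.6]
opening: -0.0
```

Request:
apply_moves:
  motion:
    - {"fingers":1,"translation":[0.0016,0,0],"turn":0}
    - {"fingers":1,"translation":[0.0016,0,0],"turn":0}
    - {"fingers":1,"translation":[0.0016,0,0],"turn":0}
    - {"fingers":1,"translation":[0.0016,0,0],"turn":0}
    - {"fingers":1,"translation":[0.0016,0,0],"turn":0}

```text
time: 17.68
tool_pos: [0.4499, -0.0997, 0.0808]
eef_rot: [-89.3, 1.4, -90.1]
contact_force: [0.4, 11.0, 2.5]
opening: -0.0
```

Request:
apply_moves:
  motion:
    - {"fingers":1,"translation":[0.0016,0,0],"turn":0}
    - {"fingers":1,"translation":[0.0016,0,0],"turn":0}
    - {"fingers":1,"translation":[0.0016,0,0],"turn":0}
    - {"fingers":1,"translation":[0.0016,0,0],"turn":0}

```text
time: 18.02
tool_pos: [0.4498, -0.0996, 0.0808]
eef_rot: [-89.3, 1.6, -90.1]
contact_force: [0.6, 9.5, 3.5]
opening: -0.002
```

The stop held. Next I'll back off away from the post (−x tool), then go up.

Request:
apply_moves:
  motion:
    - {"fingers":1,"translation":[-0.003,0,0],"turn":0}
    - {"fingers":1,"translation":[-0.008,0,0],"turn":0}
    - {"fingers":1,"translation":[-0.015,0,0],"turn":0}
    - {"fingers":1,"translation":[-0.022,0,0],"turn":0}
    - {"fingers":1,"translation":[-0.025,0,0],"turn":0}

```text
time: 18.43
tool_pos: [0.4498, -0.0739, 0.0815]
eef_rot: [-89.3, 1.6, -90.1]
contact_force: [0.3, -0.6, -0.1]
opening: 0.0
```

Request:
apply_moves:
  motion:
    - {"fingers":1,"translation":[0,-0.02,0],"turn":0}
    - {"fingers":1,"translation":[0,-0.06,0],"turn":0}
    - {"fingers":1,"translation":[0,-0.1,0],"turn":0}
    - {"fingers":1,"translation":[0,-0.14,0],"turn":0}
    - {"fingers":1,"translation":[0,-0.14,0],"turn":0}

```text
time: 18.85
tool_pos: [0.4525, -0.0794, 0.2305]
eef_rot: [-88.6, 1.3, -90.0]
contact_force: [1.2, -1.9, 1.0]
opening: 0.001
```

Request:
apply_moves:
  motion:
    - {"fingers":1,"translation":[-0.15,0,-0.05],"turn":0}
    - {"fingers":1,"translation":[-0.15,0,-0.05],"turn":0}
    - {"fingers":1,"translation":[-0.15,0,-0.05],"turn":0}
    - {"fingers":1,"translation":[-0.15,0,-0.05],"turn":0}
    - {"fingers":1,"translation":[-0.15,0,-0.05],"turn":0}

```text
time: 19.27
tool_pos: [0.4013, 0.0749, 0.2331]
eef_rot: [-88.5, 1.4, -89.7]
contact_force: [0.6, -0.8, -0.7]
opening: -0.001
```

```bash
python3 go.py .45 .1 .2
python3 - <<'E'
from h import *
cv2.imwrite("pics/f_s.png",env.camera("scene")["color"][:,:,::-1]);cv2.imwrite("pics/f_t.png",env.camera("top")["color"][:,:,::-1])
E
python3 pz.py pics/f_z.png
```

```text
t 19.27 pos [0.4013 0.0749 0.2331] rot [-88.5    1.38 -89.75] F [ 0.64 -0.81 -0.67] open -0.001
shift mm [-24.08  34.91  47.94] turn 0
```

View pics/f_s.png

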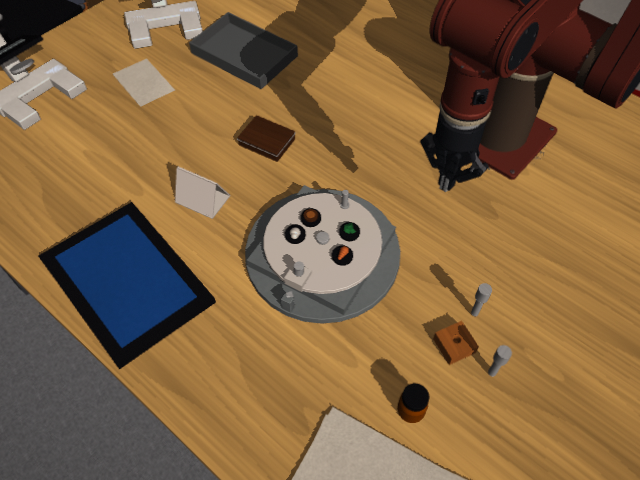

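View pics/f_t.png

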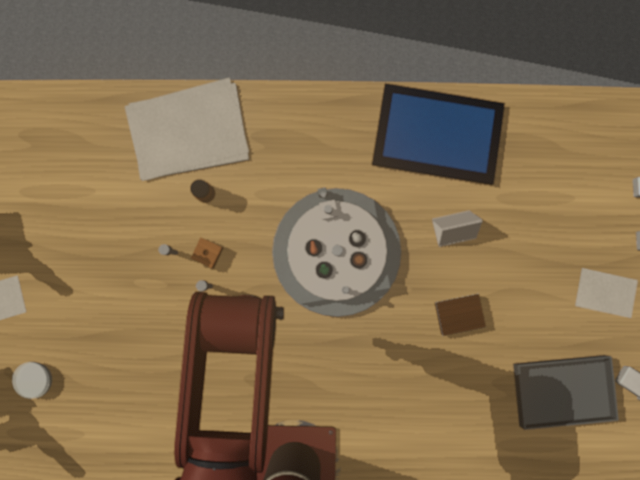

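View pics/f_z.png

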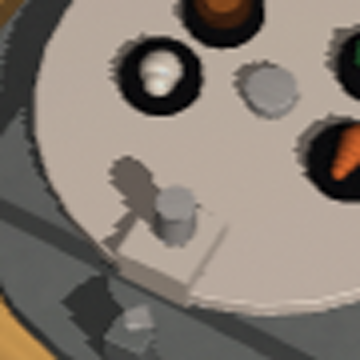

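Request:
apply_moves:
  motion:
    - {"fingers":1,"translation":[0,0,0],"turn":0}
    - {"fingers":1,"translation":[0,0,0],"turn":0}
    - {"fingers":1,"translation":[0,0,0],"turn":0}

```text
time: 19.67
tool_pos: [0.403, 0.0697, 0.2323]
eef_rot: [-88.5, 1.2, -90.1]
contact_force: [0.1, -0.1, 0.2]
opening: 0.002
```

```bash
python3 -c "
from station import env
o=env.get_obs();print(o['time'],o['qvel'].round(2));print(env.close_job())"
```

```text
19.6667 [ 0.19 -0.16  0.14  0.01  0.13  0.  ]
the job is handed in; nothing more can be done
None
```

The carousel is locked, and I handed the job in at 19.7 s; the station gave no verdict. I stood the small pin in the bush and let go of it. With closed fingers I pushed the post counter-clockwise at about 1–4 N until the pin dropped into the hole by itself, close to the pointer.

- **Lock check:** about 3–4 mm further on the post came to a firm stop. I pressed it at about 9–11 N for roughly 2.5 s and it did not move. The highest reading was 11 N, though forces were only read at the end of each move.
- **Last pictures:** after I backed the hand away, the pin was down in the hole with its head just above the block. The jar, slide box, tent sign, pin rest and the two larger pins looked unmoved.
- **Disagreements:** the two cameras differed by about 2 mm, so I placed the pin using the relative positions in the scene view. The hand also drifted about 1–2° out of vertical over the run, which had no visible effect.

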